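# Clip a mounted printing block into the setting bed

## Robot

A 7-joint arm with a two-finger parallel gripper is mounted at the origin on the work surface. World frame = base frame: x ahead of the robot, y to its left, z up, the work surface at z = 0. Lengths are in m, angles in rad, forces in N, time in s.
With the tool pointing down it reaches from about 0.425 to 0.95 m from the base axis. Payload 16.7 kg.
Tool frame: the origin (TCP) lies at the very end of the fingers, on their centre line; the grasp point (between the pads) lies arm.grip_point_offset behind it (arm.grip_point_offset is the distance from the TCP to the grasp point, in m); z points along the fingers, y is the line along which they close (so a half turn about z gives the same grasp; the last joint's range is limited). The gripper opens to 94 mm and grips with 3 to 60 N. Pads are 16 mm wide; open, the fingers measure 119 mm over their backs; the gripper's body (75 mm by 177 mm) begins 78 mm behind the grasp point.
Start: joints at [-1.409, 0.426, 0.074, 1.606, -0.034, 1.111, -0.067], TCP at [0.207, 0.642, 0.205] pointing down, gripper open.
Joint ranges: [-2.85, 2.85], [-0.5, 2.14], [-1.23, 1.37], [0.21, 2.46], [-1.02, 4.16], [0.16, 2.05], [-2.73, 2.73]. Speed limits (rad/s): [1.89, 1.89, 2.39, 2.39, 3.01, 3.01, 3.01].

## Interface

Orientations are given as a unit quaternion [w, x, y, z].
In Python, from station import arm gives the robot as it stands. The module is installed in compiled form; this text tells all that it offers.
- The arm moves only by the tool apply_moves, never from a script. Its argument "targets" is a list of rows, each a list of 3 entries, a list of its own where there are three numbers: the shift along the world's x, y, z in mm, then the turn, a rotation vector about the world's x, y, z in degrees, then the gripper's target within -1 to 1 (fully open at 1, half-way at 0, shut at -1). In form: [[[tx, ty, tz], [ax, ay, az], claw], ...]. A call has 1 to 12 rows; each row is the pose to reach, as a shift and turn from the pose commanded when the call began; what a row does not reach only later rows make up. A row lasts 1/12 s, in which the tool goes at most 41.7 mm and 7.16 degrees, less where a joint would pass 70% of its speed; a pose out of reach is approached as far as the arm can. A call with a gripper value outside its range is refused whole. The fingers move at their own pace and stop on an object; "newtons" is the grip in N (left out, the last holds). Time passes only in rows, so rows that repeat a pose let the fingers close. It gives the time, the measured TCP pose, the force, the opening and the grip force at its end, in the units of the state.
- arm.state(): the state, without advancing time (a new reading comes with each control period).
- arm.read_camera(name): name is "scene" or "top"; returns a dict with "pixels" (384x512x3 uint8, blue, green, red), "fx", "fy", "cx", "cy" (pixels), "extrinsics" (4x4, takes a point from camera to world coordinates). Camera axes: x right, y up, looking along -z (the intrinsics and any distortion apply to the point x, -y, -z); pixel columns grow to the right and rows downward; lengths in m; the calibration is good to about 2 mm. A picture is of the moment at which its call begins. There is no depth.
- arm.job_done(): hands the job in; it is judged then, once.
Trained networks look in the newest picture that a camera, given by its name, has taken for a name from the list of things; names that differ only in an ending like _2 or _b are one class to them, and where a whole thing is asked for, a point or a joint stands for the part that bears it (a point fixed in the world has none). Each returns a list of dicts, best first, with "p" (0 to 1); they miss things now and then, are a little off and sometimes report something else, mostly with a low value. They report only what shows in the picture. A call takes as long as a camera call. They do not tell look-alikes from the thing itself.
- arm.regions_of(name, camera): "region" (384x512 bool, what is visible of it).
- arm.tip_of(name, camera): "centre" ([x, y, z] in m, in world coordinates, good to about 4 mm: a listed point, or the origin of a listed thing).
The state is a dict: "clock": time; "joint_pos": joint angles; "joint_velocities": joint speeds; "effort": joint torques, N m; "eef_pos": TCP position; "ee_rot": TCP orientation; "force": force on the tool from outside, world axes, zero at the start; "torque": the same for the moment, N m; "grip_width": opening from 0.0 (shut) to 1.0 (fully open); "grip_force": force on a finger pad.
Only numpy, scipy, OpenCV 4.12 (cv2) and the standard library are available. Lean on these libraries where they do the work, as an engineer would, in place of code of your own. Each camera call takes 0.05 s, during which the arm holds its last target. There are 200 camera calls.

## Task

Set the wooden printing block in the setting bed, between the fixed steel edge and the sprung curved arm: draw the arm back, only a few millimetres further than the block needs or it will bend, lay the block flat on the plate, picture side up, its end square and flush against the fixed edge and centred on it, then let the arm press it home and let go. Leave the ink pad, the spray can and the hand stamp where they stand.

Things in the scene. Friction and masses are not known exactly. Their poses are not given: they have to be found in the camera images.
- block: Printing block to set: loose wooden block 76 mm long (its x), 50 mm wide (y), 22 mm thick, about 120 g, a grey picture plate on its upper face. Origin at the centre of its underside, z up. It starts flat on the green mat (mat top 3 mm above the table). Either way round will do in the bed.
- bed: Setting bed, fixed on the mat: dark steel base, x -92 to +67 mm, y -100 to +60 mm, with a grey carriage plate on it whose top is 14 mm above this origin. Origin on the underside (at the mat's top). On the plate the fixed edge stands on the +x side, the curved arm on the -x side; the block goes between, its 76 mm length along bed x, its 50 mm width along bed y.
- plate_mid (a point): Fixed point of the bed, 14 mm above its origin, at the plate's top: middle of the block's place if the plate were central. But plate, edge and arm together are locked anywhere up to 10 mm either way along bed x from there; that offset (d below) is not measured: see or feel it. Edge: steel bar, face at bed x = 38 + d mm looking to -x, 12 mm thick, 10 high, 56 long, centred on y = 0.
- clip (a joint): Angle (rad) of the sprung steel arm about its upright pivot (bed x = d - 44, y = -79.5 mm; hub top 23 mm above the plate): 0 at rest, grows as its nose is drawn away from the edge, 0.176 with the block seated; past 0.29 the arm is bent and spoiled. The nose, 80 mm from the pivot, is upright, round, 12 mm across, 1 to 15 mm above the plate; its centre: bed x = d - 30 at rest, d - 44 seated.
- clip_pivot (a point): The arm's pivot, at the plate's top, as it would be with d = 0 (a fixed point of the bed). The arm's 12 mm tall strip bows away from the block's place; a short tail curls away beyond the nose. Only what pushes it holds it back: the nose gives way at 3.7 N; the spring pushes with 6.4 N when the block is seated, 8 N at 0.29. The low end of a tilted block can push the nose back.
- inkpad: Closed black ink pad, 62 by 95 by 21 mm, a bystander lying on the mat. Origin at the centre of its underside.
- spraycan: Upright aerosol can, 60 mm in diameter, 170 mm tall, a bystander. Origin at the centre of its underside.
- handstamp: Small round wooden hand stamp, 44 mm in diameter, 62 mm tall, a bystander. Origin at the centre of its underside.
Things that resemble listed ones, but are neither listed nor needed, are in the scene too. There is more than one size of the block; the one meant has the size given above.

How it is judged:
By the outcome, as a careful person would: the job done as asked, in the order asked, and still so for the second after the job is handed in, with the robot touching nothing.
It also fails if it takes over 48 s, if anything falls off the work surface, if the arm or the gripper's body presses on something with over 40 N, if the wrist force passes 120 N, or if a joint passes its speed limit or range.

## Working session

There is one attempt and no reset: what is moved stays moved. The work goes in short steps, Python scripts to look and compute and a tool call to move; the robot and the scene stay as the last step left them, time stands still between calls to the robot, and variables do not carry over. Pictures are saved under pics/ and viewed, at most 10 in all, crops included, and the job is handed in when it is done.

Besides the shell and the picture viewer there is one more tool, called after "Call:" as name(argument=value, ...) on one line, values as JSON. apply_moves: Moves the arm, as the interface text tells. Its arguments: {"type":"object","properties":{"targets":{"type":"array"},"newtons":{"type":"number"}},"required":["targets"]}

```bash
mkdir -p pics; cat > h.py <<'E'
from station import arm
import numpy as np, cv2
def cam(n):
    return arm.read_camera(n)
def ray(c,u,v):
    d=np.array([(u-c['cx'])/c['fx'],-(v-c['cy'])/c['fy'],-1.0]);E=np.array(c['extrinsics'])
    return E[:3,3],E[:3,:3]@d
def at(c,u,v,z):
    o,d=ray(c,u,v);return o+d*(z-o[2])/d[2]
def px(c,p):
    E=np.linalg.inv(np.array(c['extrinsics']));q=E[:3,:3]@np.array(p)+E[:3,3]
    return c['cx']+c['fx']*q[0]/-q[2], c['cy']-c['fy']*q[1]/-q[2]
E
python3 - <<'E'
from h import *
print({k:v for k,v in arm.state().items()}, arm.grip_point_offset)
a=[cam('scene'),cam('top')]
for n,c in zip(('scene','top'),a):
    print(n,[k for k in c],c['fx'],c['cx'],c['cy'],np.round(c['extrinsics'],3).tolist())
    cv2.imwrite(f'pics/{n}0.png',c['pixels'])
    for t in ('block','bed','plate_mid','clip_pivot','inkpad','spraycan','handstamp'):
        print(n,t,[(np.round(r['centre'],3).tolist(),round(r['p'],2),np.round(px(c,r['centre'])).tolist()) for r in arm.tip_of(t,n)])
E
```

```text
{'clock': 0.0, 'joint_pos': array([-1.40850414,  0.4267432 ,  0.07383483,  1.60661466, -0.03409867,
        1.11080289, -0.06710278]), 'joint_velocities': array([-0.00076622,  0.00018225, -0.00217797,  0.00061957,  0.00188606,
        0.00028541,  0.00096911]), 'effort': array([-1.90964570e-04, -9.35803771e+01,  3.66672076e+00, -4.54195368e+01,
       -4.88353462e-02,  2.02757627e-02,  1.05478949e-05]), 'eef_pos': array([0.20695017, 0.64202195, 0.20476429]), 'ee_rot': array([-5.57831085e-05,  1.55274970e-01,  9.87871072e-01, -6.52202228e-04]), 'force': array([-0.23665487,  0.38326142, -0.68424417]), 'torque': array([ 0.00555296,  0.04396962, -0.02521856]), 'grip_force': 0.0, 'grip_width': 1.0007407055116142} 0.0188
scene ['pixels', 'fx', 'fy', 'cx', 'cy', 'extrinsics'] 417.0552212310259 254.05930107393772 184.56579428961265 [[0.228, -0.772, 0.593, 1.214], [0.974, 0.178, -0.143, -0.152], [0.005, 0.61, 0.793, 0.972], [0.0, 0.0, 0.0, 1.0]]
scene block [([0.574, -0.2, 0.001], 0.88, [182.0, 223.0]), ([0.25, -0.232, -0.0], 0.85, [159.0, 141.0]), ([0.617, -0.384, 0.001], 0.42, [114.0, 250.0
[... 465 characters left out ...]
trinsics'] 402.19942753984526 249.20168439813304 188.20908553911627 [[0.016, 0.988, -0.153, 0.296], [-1.0, 0.016, 0.001, -0.001], [0.003, 0.153, 0.988, 1.313], [0.0, 0.0, 0.0, 1.0]]
top block [([0.252, -0.229, -0.003], 0.67, [318.0, 265.0]), ([0.573, -0.203, 0.006], 0.64, [310.0, 167.0])]
top bed [([0.543, 0.174, 0.004], 0.69, [196.0, 174.0]), ([0.756, -0.024, 0.006], 0.35, [257.0, 113.0]), ([0.598, 0.392, 0.004], 0.33, [131.0, 157.0])]
top plate_mid [([0.54, 0.176, 0.016], 0.97, [195.0, 174.0])]
top clip_pivot [([0.5, 0.095, 0.016], 0.6, [219.0, 187.0])]
top inkpad [([0.758, -0.027, 0.005], 0.72, [258.0, 113.0])]
top spraycan []
top handstamp [([0.617, -0.382, 0.003], 0.43, [363.0, 155.0])]
```

View pics/scene0.png

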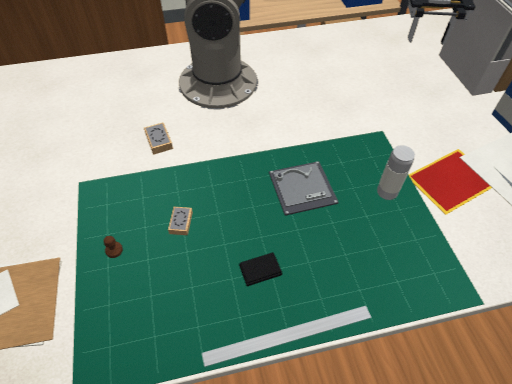

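View pics/top0.png

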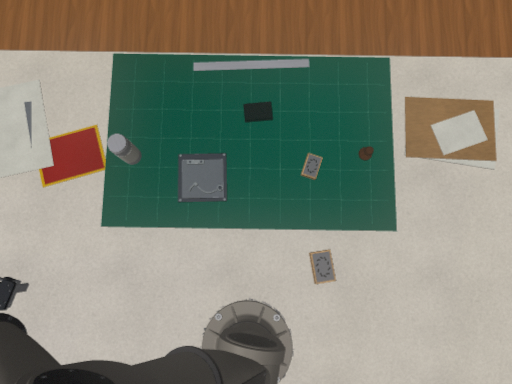

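```bash
python3 - <<'E'
from h import *
t=cv2.imread('pics/top0.png');s=cv2.imread('pics/scene0.png')
A=cv2.resize(t[130:205,285:345],None,fx=6,fy=6,interpolation=cv2.INTER_CUBIC)[:450]
B=cv2.resize(s[195:255,150:215],None,fx=6.9,fy=7.5,interpolation=cv2.INTER_CUBIC)[:450]
cv2.imwrite('pics/blk.png',np.hstack([A,B])[:600,:800])
A=cv2.resize(t[130:210,150:240],(450,400),interpolation=cv2.INTER_CUBIC)
B=cv2.resize(s[140:230,260:370],(350,286),interpolation=cv2.INTER_CUBIC)
B=np.vstack([B,np.zeros((114,350,3),np.uint8)])
cv2.imwrite('pics/bed.png',np.hstack([A,B]))
E
```

```text
(no output)
```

View pics/blk.png

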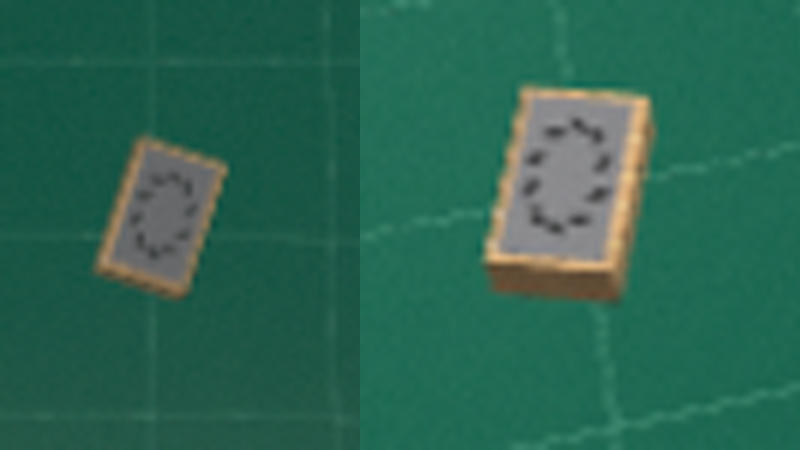

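View pics/bed.png

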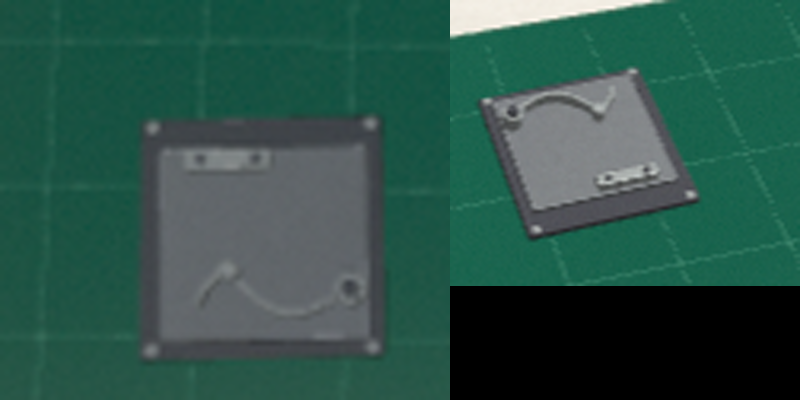

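Top picture: the candidates are the block on the mat at about (312,166) and a look-alike off the mat at (322,266), which looks larger. The red card (70,155) and hand stamp (366,153) are no match. In the crop, the mat block lies picture side up with yaw around -20°. The bed is at (202,177), its edge on the far (+x) side, its hub at right (-y). I'll measure sizes next.

```bash
cat >> h.py <<'E'
from scipy.optimize import minimize
def box(p,L,z0,z1):
    x,y,a=p;c,s=np.cos(a),np.sin(a)
    X0,X1,Y0,Y1=L
    return [(x+c*u-s*v,y+s*u+c*v,z) for u in(X0,X1) for v in(Y0,Y1) for z in(z0,z1)]
S=8
def sil(c,p,L,z0,z1,org,sz):
    q=np.array([px(c,P) for P in box(p,L,z0,z1)])
    h=cv2.convexHull(((q-org+.5)*S*16-8).astype(np.float32)).astype(np.int32)
    m=np.zeros((sz[1]*S,sz[0]*S),np.uint8);cv2.fillConvexPoly(m,h,255,shift=4)
    return cv2.resize(m,sz,interpolation=cv2.INTER_AREA)/255.
def fit(c,soft,org,p0,L,z0,z1):
    sz=(soft.shape[1],soft.shape[0])
    f=lambda q:np.abs(sil(c,(p0[0]+q[0]/1e3,p0[1]+q[1]/1e3,p0[2]+q[2]/1e2),L,z0,z1,org,sz)-soft).sum()
    r=minimize(f,[0,0,0],method='Nelder-Mead',options=dict(initial_simplex=[[0,0,0],[8,0,0],[0,8,0],[0,0,8]],xatol=.02,fatol=.05))
    return np.round([p0[0]+r.x[0]/1e3,p0[1]+r.x[1]/1e3,p0[2]+r.x[2]/1e2],4),round(r.fun,1),round(soft.sum(),1)
E
python3 - <<'E'
from h import *
C={n:cam(n) for n in('scene','top')}
for n,c in C.items():
    im=c['pixels'].astype(float)
    # non-green soft mask: saturation towards green
    def soft(u,v,r):
        w=im[v-r:v+r,u-r:u+r];g=w[...,1]-w[...,2]
        gb=np.median(g); 
        return np.clip(1-(g-0)/(gb),0,1)*1.0
    for nm,P0,L,z1 in (('block',(.574,-.2,-.33),(-.038,.038,-.025,.025),.025),('bed',(.542,.177,0.),(-.092,.067,-.1,.06),.012)):
        u,v=map(int,px(c,(*P0[:2],.01)));r=22 if nm=='block' else 40
        m=soft(u,v,r); lab=cv2.connectedComponents((m>.35).astype(np.uint8))[1]
        k=lab[r,r]; keep=cv2.dilate((lab==k).astype(np.uint8),np.ones((3,3)));m=m*keep; m=np.clip((m-.1)/.7,0,1)
        for zz in ((z1,) if nm=='block' else (.010,.014)):
            print(n,nm,zz,fit(c,m,np.array([u-r,v-r]),P0,L,.003,zz))
    if n=='top':
        # size of both blocks from corner pixels
        for nm,q,z in(('mat',[(309.2,153),(323,157.5)],.025),('off',[],.022)):
            if q: print(nm,[np.round(at(c,*k,z),3) for k in q])
        for (u,v,r,bg) in((312,166,22,0),(322,266,26,0)):
            w=im[v-r:v+r,u-r:u+r]; hsv=cv2.cvtColor(c['pixels'][v-r:v+r,u-r:u+r],cv2.COLOR_BGR2HSV)
            b=w[...,2]-w[...,0]; wood=(b>25).astype(np.uint8)
            pts=np.argwhere(wood)[:,::-1]+[u-r,v-r]
            P=np.array([at(c,*k,.024)[:2] for k in pts],np.float32)
            print('wood rect',cv2.minAreaRect(P*1000))
E
```

```text
scene block 0.025 (array([ 0.5716, -0.2028, -0.3157]), np.float64(21.2), np.float64(585.0))
scene bed 0.01 (array([0.5431, 0.1777, 0.0329]), np.float64(21.5), np.float64(2493.8))
scene bed 0.014 (array([0.5434, 0.1767, 0.0358]), np.float64(81.7), np.float64(2493.8))
top block 0.025 (array([ 0.5748, -0.2051, -0.2908]), np.float64(26.5), np.float64(412.7))
top bed 0.01 (array([0.5443, 0.1744, 0.037 ]), np.float64(23.5), np.float64(2332.0))
top bed 0.014 (array([0.5439, 0.1741, 0.0371]), np.float64(36.7), np.float64(2332.0))
mat [array([ 0.616, -0.198,  0.025]), array([ 0.601, -0.243,  0.025])]
wood rect ((572.7500610351562, -204.10498046875), (50.650230407714844, 77.67166900634766), 71.78248596191406)
wood rect ((250.15936279296875, -235.72198486328125), (101.37666320800781, 69.88182067871094), 10.114982604980469)
```

```bash
python3 - <<'E'
from h import *
c=cam('top');s=cam('scene')
o=np.array([.5437,.1760]);a=.036;R=np.array([[np.cos(a),np.sin(a)],[-np.sin(a),np.cos(a)]])
ob={'top':np.array([.5443,.1744]),'scene':np.array([.5431,.1777])}
def f(n,u,v,z):
    return np.round(R@(at(C[n],u,v,z)[:2]-ob[n])*1e3,1)
C={'top':c,'scene':s}
g=lambda n:cv2.cvtColor(C[n]['pixels'],cv2.COLOR_BGR2GRAY).astype(float)
def dark(n,u,v,r=2):
    w=g(n)[v-r:v+r+1,u-r:u+r+1];w=w.max()-w;w=np.clip(w-.4*w.max(),0,None);Y,X=np.mgrid[v-r:v+r+1,u-r:u+r+1]
    return (w*X).sum()/w.sum(),(w*Y).sum()/w.sum()
for u,v in((189,161),(201,161)):print('bar hole',f('top',*dark('top',u,v),.027))
print('hub',f('top',*dark('top',219,187),.040))
for uv in((605,181),(649,171)):
    u=round(260+(uv[0]-450)*110/350);v=round(140+uv[1]*90/286);print('bar hole s',u,v,f('scene',*dark('scene',u,v,1),.027))
u=round(260+(512-450)*110/350);v=round(140+113*90/286);print('hub s',f('scene',*dark('scene',u,v,2),.040))
# model overlay top+scene for d
out=[]
for n,(x0,y0,w,h) in(('top',(160,140,80,75)),('scene',(260,150,90,70))):
    k=5 if n=='top' else 4.4
    im=cv2.resize(C[n]['pixels'][y0:y0+h,x0:x0+w],None,fx=k,fy=k,interpolation=cv2.INTER_CUBIC)
    for d,col in((-.006,(0,0,255)),(0,(0,255,255)),(.006,(255,255,0))):
        L=[]
        for X,Y in((.038,-.028),(.038,.028)):
            q=R.T@np.array([X+d,Y])+ob[n]; U=px(C[n],(*q,.017));L.append(tuple(int((t-b+.5)*k) for t,b in zip(U,(x0,y0))))
        cv2.line(im,*L,col,1)
        for X,Y,z in((-.044,-.0795,.04),(-.030,.0,.032)):
            q=R.T@np.array([X+d,Y])+ob[n]; U=px(C[n],(*q,z));cv2.circle(im,tuple(int((t-b+.5)*k) for t,b in zip(U,(x0,y0))),2,col,-1)
    out.append(cv2.copyMakeBorder(im,0,375-im.shape[0],0,0,cv2.BORDER_CONSTANT))
cv2.imwrite('pics/d.png',np.hstack(out)[:, :800])
E
```

```text
bar hole [41.8 19.3]
bar hole [ 41.5 -18.9]
hub [-52.  -80.1]
bar hole s 309 197 [ 42.2 -21.2]
bar hole s 323 194 [43.3 18.9]
hub s [-42.8 -83.7]
```

View pics/d.png

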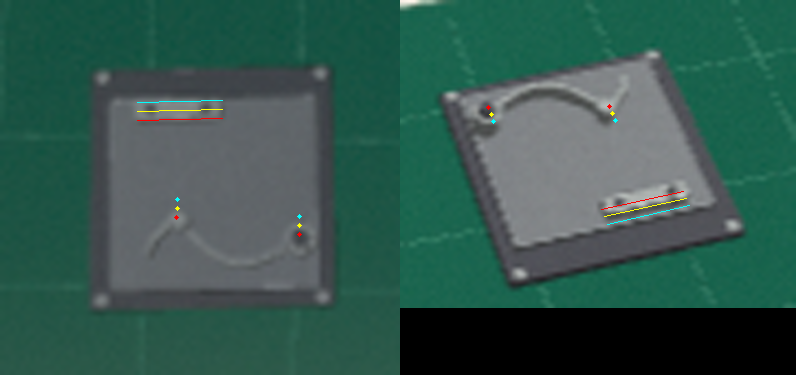

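Top and scene overlays: the d = -6 line (red) lies on the lower edge of the bar (top crop, about (180,120)) and the red nose dot lies on the nose at (177,218). So d is around -5 mm. I'll refine it with a model comparison while the arm moves over the block.

```bash
python3 - <<'E'
from h import *
a=.036;R=np.array([[np.cos(a),np.sin(a)],[-np.sin(a),np.cos(a)]])
ob={'top':np.array([.5443,.1744]),'scene':np.array([.5431,.1777])}
xs=np.arange(14,64,2.)
for n in('top','scene'):
    c=cam(n);g=cv2.cvtColor(c['pixels'],cv2.COLOR_BGR2GRAY).astype(np.float32)
    for ys,z in((np.r_[-12:13:2.],.017),(np.r_[-75:-45:3.],.017)):
        P=[]
        for x in xs:
            q=[px(c,(*(R.T@np.array([x,y])/1e3+ob[n]),z)) for y in ys];q=np.array(q,np.float32)
            P.append(cv2.remap(g,q[:,:1],q[:,1:],cv2.INTER_LINEAR).mean())
        print(n,z,' '.join(f'{x:.0f}:{p:.0f}' for x,p in zip(xs,P)))
st=arm.state();print(st['eef_pos'],np.array([.573,-.204,.006])-st['eef_pos'])
E
```

```text
top 0.017 14:101 16:101 18:101 20:102 22:101 24:101 26:101 28:97 30:94 32:112 34:125 36:128 38:129 40:129 42:129 44:121 46:96 48:79 50:66 52:67 54:67 56:67 58:67 60:67 62:70
top 0.017 14:101 16:101 18:101 20:100 22:99 24:100 26:100 28:101 30:101 32:101 34:101 36:101 38:101 40:100 42:100 44:92 46:83 48:74 50:69 52:67 54:67 56:66 58:66 60:67 62:68
scene 0.017 14:134 16:134 18:134 20:134 22:136 24:150 26:167 28:169 30:171 32:175 34:173 36:139 38:98 40:89 42:101 44:120 46:110 48:81 50:74 52:79 54:82 56:82 58:83 60:82 62:82
scene 0.017 14:133 16:133 18:133 20:133 22:132 24:132 26:132 28:133 30:133 32:134 34:134 36:133 38:133 40:133 42:133 44:133 46:109 48:77 50:74 52:80 54:82 56:82 58:82 60:82 62:82
[0.20706902 0.64239754 0.2054568 ] [ 0.36593098 -0.84639754 -0.1994568 ]
```

Call:
apply_moves(targets=[[[40, -41, 0], [0, 0, 0], 1], [[80, -82, 0], [0, 0, 0], 1], [[110, -120, 0], [0, 0, 0], 1], [[140, -160, 0], [0, 0, 0], 1], [[160, -200, 0], [0, 0, 0], 1], [[180, -240, 0], [0, 0, 0], 1], [[200, -280, 0], [0, 0, 0], 1], [[220, -320, 0], [0, 0, 0], 1], [[240, -360, 0], [0, 0, 0], 1], [[260, -400, 0], [0, 0, 0], 1], [[275, -440, 0], [0, 0, 0], 1], [[290, -480, 0], [0, 0, 0], 1]])

```text
clock: 2.1
eef_pos: [0.4722, 0.2211, 0.2058]
ee_rot: [0.0, 0.155, 0.988, 0.0]
force: [1.2, -0.1, -0.3]
grip_width: 1.002
grip_force: 0.0
```

d is about -7.5 mm (fixed face at bed x ≈ 30.5).

Call:
apply_moves(targets=[[[10, -40, 0], [0, 0, 0], 1], [[20, -80, 0], [0, 0, 0], 1], [[30, -120, 0], [0, 0, 0], 1], [[40, -160, 0], [0, 0, 0], 1], [[50, -200, 0], [0, 0, 0], 1], [[60, -240, -20], [0, 0, 0], 1], [[70, -280, -40], [0, 0, 0], 1], [[80, -320, -60], [0, 0, 0], 1], [[90, -360, -80], [0, 0, 0], 1], [[95, -390, -100], [0, 0, 0], 1], [[95, -400, -120], [0, 0, 0], 1], [[95, -400, -120], [0, 0, 0], 1]])

```text
clock: 3.1
eef_pos: [0.5641, -0.1817, 0.0814]
ee_rot: [-0.002, 0.158, 0.987, -0.001]
force: [-2.5, 1.0, -0.5]
grip_width: 0.995
grip_force: 0.0
```

Call:
apply_moves(targets=[[[0, 0, 0], [0, 0, 0], 1], [[0, 0, 0], [0, 0, 0], 1]])

```text
clock: 3.27
eef_pos: [0.5668, -0.1765, 0.0859]
ee_rot: [0.0, 0.155, 0.988, 0.0]
force: [0.3, 1.3, 0.6]
grip_width: 1.001
grip_force: 0.0
```

Call:
apply_moves(targets=[[[3, -14, -15], [0, 0, 0], 1], [[6, -28, -35], [0, 0, 0], 1], [[6, -28, -55], [0, 0, 0], 1], [[6, -28, -70], [0, 0, 0], 1], [[6, -28, -77], [0, 0, 0], 1], [[6, -28, -80], [0, 0, 0], 1], [[6, -28, -80], [0, 0, 0], 1], [[6, -28, -80], [0, 0, 0], 0], [[6, -28, -80], [0, 0, 0], -0.5], [[6, -28, -80], [0, 0, 0], -1], [[6, -28, -80], [0, 0, 0], -1], [[6, -28, -80], [0, 0, 0], -1]], newtons=40)

```text
clock: 4.27
eef_pos: [0.5728, -0.2051, 0.0059]
ee_rot: [0.0, 0.155, 0.988, -0.0]
force: [-0.6, 0.3, -0.1]
grip_width: 0.679
grip_force: 0.0
```

Call:
apply_moves(targets=[[[0, 0, 0], [0, 0, 0], -1], [[0, 0, 0], [0, 0, 0], -1], [[0, 0, 0], [0, 0, 0], -1], [[0, 0, 0], [0, 0, 0], -1]])

```text
clock: 4.6
eef_pos: [0.5726, -0.205, 0.0055]
ee_rot: [0.0, 0.155, 0.988, 0.0]
force: [-0.7, 0.5, 2.7]
grip_width: 0.531
grip_force: 40.0
```

Call:
apply_moves(targets=[[[0, 0, 25], [0, 0, 0], -1], [[0, 15, 60], [0, 0, 0], -1], [[-2, 45, 90], [0, 0, 2], -1], [[-3, 80, 95], [0, 0, 4], -1], [[-4, 120, 95], [0, 0, 7], -1], [[-5, 160, 95], [0, 0, 10], -1], [[-7, 200, 95], [0, 0, 13], -1], [[-8, 240, 95], [0, 0, 16], -1], [[-10, 280, 95], [0, 0, 18], -1], [[-12, 320, 95], [0, 0, 19.9], -1], [[-13, 350, 95], [0, 0, 19.9], -1], [[-13, 370, 95], [0, 0, 19.9], -1]])

```text
clock: 5.6
eef_pos: [0.5587, 0.1689, 0.1003]
ee_rot: [-0.0, -0.02, 1.0, 0.0]
force: [-0.2, -0.9, -1.2]
grip_width: 0.53
grip_force: 40.0
```

Call:
apply_moves(targets=[[[0, 5, 0], [0, 0, 0], -1], [[0, 10, 0], [0, 0, 0], -1], [[0, 10, 0], [0, 0, 0], -1], [[0, 10, 0], [0, 0, 0], -1]])

```text
clock: 5.93
eef_pos: [0.5597, 0.1736, 0.1004]
ee_rot: [-0.0, -0.017, 1.0, -0.0]
force: [0.0, -0.8, -1.3]
grip_width: 0.526
grip_force: 40.0
```

```bash
python3 - <<'E'
from h import *
st=arm.state();print(st['clock'],st['eef_pos'],st['ee_rot'],st['force'],st['grip_width'])
q=st['ee_rot'];print('yaw',np.degrees(2*np.arctan2(-q[1],q[2])))
t=cam('top');s=cam('scene')
A=cv2.resize(t['pixels'][125:225,140:250],(440,400),interpolation=cv2.INTER_CUBIC)
B=cv2.resize(s['pixels'][100:225,260:370],(352,400),interpolation=cv2.INTER_CUBIC)
cv2.imwrite('pics/held.png',np.hstack([A,B]))
E
```

```text
5.9333 [0.55965156 0.17364627 0.1003863 ] [-1.09228441e-04 -1.70700437e-02  9.99854246e-01 -2.97730375e-04] [ 0.03254623 -0.83904977 -1.28633014] 0.5261963282765371
yaw 1.9561780257956665
```

View pics/held.png

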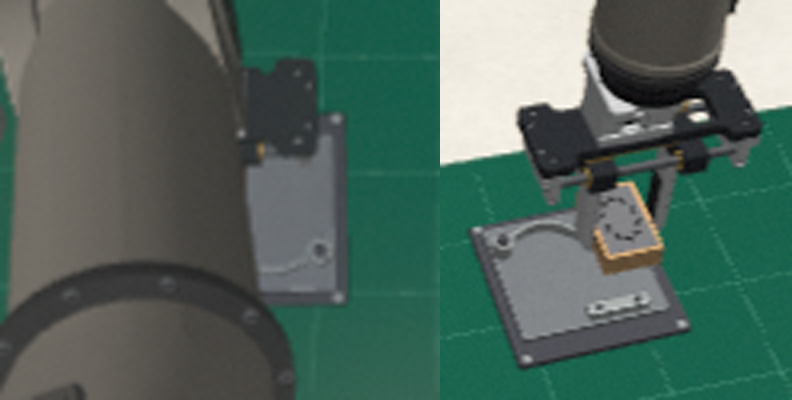

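Scene crop: the block is held picture side up between the fingers at (625,225), over the bed. Next: tilt the arm-side end down and descend.

Call:
apply_moves(targets=[[[0, 2, -10], [0.2, -5, 0], -1], [[0, 3, -25], [0.4, -10, 0], -1], [[0, 3, -40], [0.5, -15, 0], -1], [[0, 3, -52], [0.5, -15, 0], -1], [[0, 3, -60], [0.5, -15, 0], -1], [[0, 3, -65], [0.5, -15, 0], -1], [[0, 3, -68], [0.5, -15, 0], -1], [[0, 3, -69], [0.5, -15, 0], -1], [[0, 3, -69], [0.5, -15, 0], -1], [[0, 3, -69], [0.5, -15, 0], -1]])

```text
clock: 6.87
eef_pos: [0.5602, 0.1777, 0.0319]
ee_rot: [0.131, -0.017, 0.991, 0.002]
force: [-0.4, -0.3, -0.8]
grip_width: 0.53
grip_force: 40.0
```

Call:
apply_moves(targets=[[[-1, 0, 0], [0, 0, 0], -1], [[-2, 0, 0], [0, 0, 0], -1], [[-2, 0, 0], [0, 0, 0], -1]])

```text
clock: 7.12
eef_pos: [0.5575, 0.178, 0.0317]
ee_rot: [0.131, -0.018, 0.991, 0.002]
force: [-0.0, -0.5, -0.7]
grip_width: 0.526
grip_force: 40.0
```

Call:
apply_moves(targets=[[[-1, 0, 0], [0, 0, 0], -1], [[-2, 0, 0], [0, 0, 0], -1], [[-2, 0, 0], [0, 0, 0], -1]])

```text
clock: 7.37
eef_pos: [0.5553, 0.178, 0.0315]
ee_rot: [0.131, -0.018, 0.991, 0.002]
force: [1.0, -0.4, -0.2]
grip_width: 0.529
grip_force: 40.0
```

Call:
apply_moves(targets=[[[-1, 0, 0], [0, 0, 0], -1], [[-2, 0, 0], [0, 0, 0], -1], [[-2, 0, 0], [0, 0, 0], -1]])

```text
clock: 7.62
eef_pos: [0.5533, 0.178, 0.0314]
ee_rot: [0.13, -0.018, 0.991, 0.002]
force: [-0.2, -0.0, -0.1]
grip_width: 0.529
grip_force: 40.0
```

Call:
apply_moves(targets=[[[-1, -1, 0], [0, 0, 0], -1], [[-2, -1, 0], [0, 0, 0], -1], [[-2, -1, 0], [0, 0, 0], -1]])

```text
clock: 7.87
eef_pos: [0.5514, 0.1769, 0.0315]
ee_rot: [0.131, -0.018, 0.991, 0.002]
force: [0.2, 0.4, -0.8]
grip_width: 0.528
grip_force: 40.0
```

Call:
apply_moves(targets=[[[-1, 0, 0], [0, 0, 0], -1], [[-2, 0, 0], [0, 0, 0], -1], [[-2, 0, 0], [0, 0, 0], -1]])

```text
clock: 8.12
eef_pos: [0.5499, 0.1771, 0.0317]
ee_rot: [0.131, -0.018, 0.991, 0.002]
force: [3.8, -1.3, -1.6]
grip_width: 0.529
grip_force: 40.0
```

Call:
apply_moves(targets=[[[-1, 0, 0], [0, 0, 0], -1], [[-2, 0, 0], [0, 0, 0], -1], [[-2, 0, 0], [0, 0, 0], -1]])

```text
clock: 8.37
eef_pos: [0.5478, 0.1773, 0.0316]
ee_rot: [0.131, -0.018, 0.991, 0.002]
force: [4.8, 0.8, -1.5]
grip_width: 0.526
grip_force: 40.0
```

Nose contact felt at TCP x ≈ 0.5505, close to the prediction. Drawing the arm back.

Call:
apply_moves(targets=[[[-2, 0, 0], [0, 0, 0], -1], [[-4, 0, 0], [0, 0, 0], -1], [[-6, 0, 0], [0, 0, 0], -1], [[-8, 0, 0], [0, 0, 0], -1], [[-10, 0, -0.5], [0, 0, 0], -1], [[-11, 0, -1], [0, 0, 0], -1], [[-11, 0, -1], [0, 0, 0], -1], [[-11, 0, -1], [0, 0, 0], -1]])

```text
clock: 9.03
eef_pos: [0.5377, 0.1778, 0.0313]
ee_rot: [0.132, -0.018, 0.991, 0.003]
force: [6.9, 3.3, 3.3]
grip_width: 0.528
grip_force: 40.0
```

Call:
apply_moves(targets=[[[-1, 0, 1], [0, 0, 0], -1], [[-2, -0.5, 1], [0, 0, 0], -1], [[-3, -1, 1], [0, 0, 0], -1], [[-4, -1, 1], [0, 0, 0], -1], [[-4, -1, 1], [0, 0, 0], -1]])

```text
clock: 9.45
eef_pos: [0.5336, 0.1768, 0.0322]
ee_rot: [0.132, -0.018, 0.991, 0.003]
force: [7.3, 2.4, 1.4]
grip_width: 0.528
grip_force: 40.0
```

```bash
python3 - <<'E'
from h import *
st=arm.state();print(st['clock'],st['eef_pos'],st['force'],st['torque'])
s=cam('scene')
cv2.imwrite('pics/tilt.png',cv2.resize(s['pixels'][135:225,260:370],(733,600),interpolation=cv2.INTER_CUBIC))
E
```

```text
9.45 [0.53361121 0.17676904 0.03218243] [7.29041704 2.37930027 1.41580052] [ 0.61627709 -1.42551536  0.02169046]
```

View pics/tilt.png

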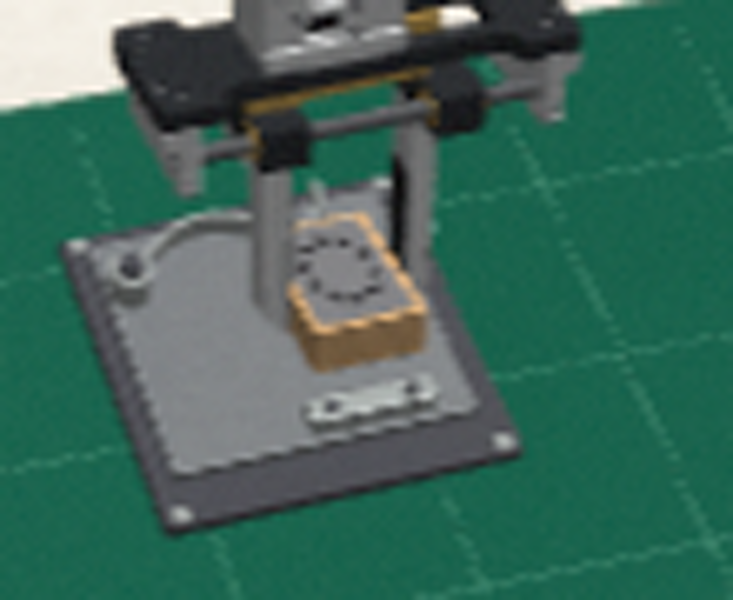

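Scene crop: the nose is pushed back by the low end of the block. The raised end (370,340) is short of the edge bar (375,400), and the arm is about 3 mm past seated. I'll flatten it in two steps.

Call:
apply_moves(targets=[[[0, 0, -2], [-0.1, 2, 0], -1], [[-0.2, 0, -3.7], [-0.1, 4, 0], -1], [[-0.3, 0, -5], [-0.2, 6, 0], -1], [[-0.5, 0, -6.4], [-0.25, 7.5, 0], -1], [[-0.5, 0, -6.4], [-0.25, 7.5, 0], -1], [[-0.5, 0, -6.4], [-0.25, 7.5, 0], -1]])

```text
clock: 10.0
eef_pos: [0.5337, 0.1763, 0.0256]
ee_rot: [0.067, -0.017, 0.998, 0.001]
force: [7.1, 2.0, 2.4]
grip_width: 0.527
grip_force: 40.0
```

Call:
apply_moves(targets=[[[-0.6, 0, -1.5], [-0.1, 2, 0], -1], [[-1, 0, -3], [-0.1, 3.5, 0], -1], [[-1, 0, -4.4], [-0.2, 5.5, 0], -1], [[-1, 0, -5.6], [-0.25, 7.3, 0], -1], [[-1, 0, -5.6], [-0.25, 7.3, 0], -1], [[-1, 0, -5.6], [-0.25, 7.3, 0], -1]])

```text
clock: 10.5
eef_pos: [0.5328, 0.1762, 0.0199]
ee_rot: [0.003, -0.017, 1.0, 0.0]
force: [6.8, 1.1, 3.3]
grip_width: 0.53
grip_force: 40.0
```

Call:
apply_moves(targets=[[[0.5, 0, -0.3], [0, 0.3, 0], -1], [[1, 0, -0.5], [0, 0.3, 0], -1], [[1, 0, -0.5], [0, 0.3, 0], -1], [[1, 0, -0.5], [0, 0.3, 0], -1]])

```text
clock: 10.83
eef_pos: [0.5334, 0.1762, 0.0195]
ee_rot: [0.0, -0.018, 1.0, 0.0]
force: [7.5, 0.8, 2.5]
grip_width: 0.527
grip_force: 40.0
```

Call:
apply_moves(targets=[[[0.5, 0, 0], [0, 0, 0], -1], [[1, 0, 0], [0, 0, 0], -1], [[1, 0, 0], [0, 0, 0], -1]])

```text
clock: 11.08
eef_pos: [0.5342, 0.1762, 0.0195]
ee_rot: [0.0, -0.018, 1.0, 0.0]
force: [6.6, 0.0, 3.7]
grip_width: 0.528
grip_force: 40.0
```

Call:
apply_moves(targets=[[[0.5, 0, 0], [0, 0, 0], -1], [[1, 0, 0], [0, 0, 0], -1], [[1, 0, 0], [0, 0, 0], -1]])

```text
clock: 11.33
eef_pos: [0.5352, 0.1762, 0.0195]
ee_rot: [0.0, -0.018, 1.0, 0.0]
force: [5.6, 0.5, 4.4]
grip_width: 0.53
grip_force: 40.0
```

```bash
python3 - <<'E'
from h import *
st=arm.state();print(st['clock'],st['eef_pos'],st['force'],st['torque'])
s=cam('scene');x0,y0,w,h,k=290,165,50,45,13
im=cv2.resize(s['pixels'][y0:y0+h,x0:x0+w],None,fx=k,fy=k,interpolation=cv2.INTER_CUBIC)
a=.0345;R=np.array([[np.cos(a),-np.sin(a)],[np.sin(a),np.cos(a)]]);ob=np.array([.5431,.1777])
def dr(pts,z,col):
    q=[px(s,(*(R@np.array(p)/1e3+ob),z)) for p in pts];q=[tuple(int((t-b+.5)*k) for t,b in zip(U,(x0,y0))) for U in q]
    for i in range(len(q)):cv2.line(im,q[i],q[(i+1)%len(q)],col,1)
d=-7.5
dr([(38+d,-28),(50+d,-28),(50+d,28),(38+d,28)],.027,(0,0,255))
dr([(38+d,-25),(-38+d,-25),(-38+d,25),(38+d,25)],.039,(255,255,0))
cv2.imwrite('pics/c.png',im)
E
```

```text
11.3333 [0.53521572 0.17620737 0.01953451] [5.62421457 0.492385   4.387776  ] [ 0.1369967  -1.44491065 -0.00628262]
```

View pics/c.png

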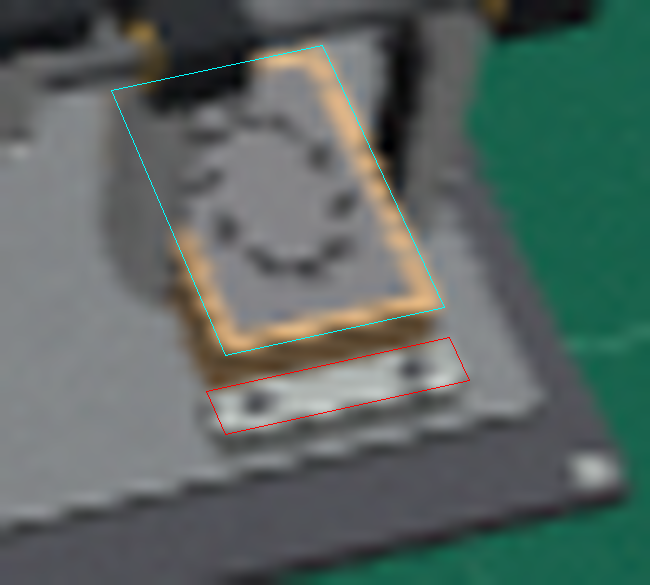

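Scene crop: the block's end (from (225,350) to (437,305)) faces the bar (from (210,390) to (463,380)), and both overlays fit to about 1 mm. I'll check the centring and the gap numerically.

```bash
python3 - <<'E'
from h import *
s=cam('scene');a=.0345;R=np.array([[np.cos(a),-np.sin(a)],[np.sin(a),np.cos(a)]]);ob=np.array([.5431,.1777])
I=s['pixels'].astype(np.float32)
def samp(xs,ys,z):
    q=np.array([[px(s,(*(R@np.array((x,y))/1e3+ob),z)) for y in ys] for x in xs],np.float32)
    return cv2.remap(I,q[...,0],q[...,1],cv2.INTER_LINEAR)
ys=np.arange(-36,37,1.)
b=samp([35,36,37,38],ys,.027).mean(-1).mean(0)
k=samp(np.arange(10,28,2),ys,.039);k=(k[...,2]-k[...,0]).mean(0)
def edges(v,t):
    on=np.where(v>t)[0];i,j=on[0],on[-1]
    return ys[i]-(v[i]-t)/(v[i]-v[i-1]+1e-6), ys[j]+(v[j]-t)/(v[j]-v[j+1]+1e-6)
print('bar',b.astype(int).tolist());print('wood',k.astype(int).tolist())
e=edges(b,150);print(e,np.mean(e))
E
```

```text
bar [135, 136, 133, 125, 116, 114, 120, 128, 138, 153, 168, 173, 165, 156, 143, 124, 106, 100, 108, 115, 125, 139, 152, 162, 168, 173, 175, 176, 176, 176, 176, 176, 176, 176, 176, 176, 175, 175, 176, 176, 176, 176, 175, 175, 175, 175, 175, 169, 159, 150, 134, 115, 97, 95, 103, 113, 126, 139, 151, 160, 165, 168, 165, 159, 152, 145, 141, 136, 136, 137, 138, 138, 137]
wood [-3, -1, 1, 7, 14, 22, 30, 36, 42, 51, 61, 70, 73, 70, 60, 45, 28, 14, 6, 3, 3, 4, 4, 3, 3, 2, 2, 3, 4, 5, 5, 5, 5, 4, 4, 4, 3, 3, 3, 2, 3, 4, 5, 5, 5, 5, 5, 5, 5, 5, 5, 5, 5, 9, 18, 30, 44, 58, 66, 65, 57, 41, 21, 5, -3, -5, -5, -5, -5, -5, -6, -6, -6]
(np.float64(-27.24987468123436), np.float64(28.351323693990707)) 0.5507245063781738
```

The block is centred to within about 1 mm. On to the edge.

Call:
apply_moves(targets=[[[0.5, 0, 0], [0, 0, 0], -1], [[1, 0.2, 0], [0, 0, 0], -1], [[1, 0.4, 0], [0, 0, 0], -1]])

```text
clock: 11.68
eef_pos: [0.536, 0.1763, 0.0195]
ee_rot: [-0.0, -0.018, 1.0, 0.0]
force: [5.4, -2.7, 6.0]
grip_width: 0.529
grip_force: 40.0
```

Call:
apply_moves(targets=[[[0.5, 0, 0], [0, 0, 0], -1], [[1, 0, 0], [0, 0, 0], -1], [[1, 0, 0], [0, 0, 0], -1]])

```text
clock: 11.93
eef_pos: [0.5361, 0.1763, 0.0195]
ee_rot: [-0.001, -0.018, 1.0, 0.0]
force: [-1.4, -1.5, 11.8]
grip_width: 0.526
grip_force: 40.0
```

Edge contact at TCP x = 0.536: the x force dropped and motion stopped. Let go and withdraw.

Call:
apply_moves(targets=[[[-0.3, 0, 0.3], [0, 0, 0], -1], [[-0.3, 0, 0.3], [0, 0, 0], 0.3], [[-0.3, 0, 0.3], [0, 0, 0], 0.5], [[-0.3, 0, 0.3], [0, 0, 0], 0.5], [[-0.3, 0, 0.3], [0, 0, 0], 0.5], [[-0.3, 0, 0.3], [0, 0, 0], 0.5]])

```text
clock: 12.43
eef_pos: [0.5355, 0.1764, 0.0191]
ee_rot: [-0.001, -0.018, 1.0, -0.0]
force: [-0.0, -0.2, 0.0]
grip_width: 0.751
grip_force: 0.0
```

Call:
apply_moves(targets=[[[0, 0, 8], [0, 0, 0], 0.5], [[0, 0, 25], [0, 0, 0], 0.5], [[0, 0, 50], [0, 0, 0], 0.5], [[0, 0, 85], [0, 0, 0], 0.5], [[0, -30, 110], [0, 0, 0], 0.5], [[0, -70, 120], [0, 0, 0], 0.5], [[0, -110, 130], [0, 0, 0], 0.5], [[0, -150, 130], [0, 0, 0], 0.5], [[0, -190, 130], [0, 0, 0], 0.5], [[0, -230, 130], [0, 0, 0], 0.5], [[0, -260, 130], [0, 0, 0], 0.5], [[0, -260, 130], [0, 0, 0], 0.5]])

```text
clock: 13.43
eef_pos: [0.535, -0.0904, 0.1502]
ee_rot: [-0.0, -0.014, 1.0, -0.001]
force: [-0.3, -0.3, -0.6]
grip_width: 0.751
grip_force: 0.0
```

```bash
python3 - <<'E'
from h import *
st=arm.state();print(st['clock'],st['eef_pos'],st['force'])
t=cam('top');s=cam('scene')
A=cv2.resize(t['pixels'][138:213,160:240],(400,375),interpolation=cv2.INTER_CUBIC)
B=cv2.resize(s['pixels'][145:220,265:345],(400,375),interpolation=cv2.INTER_CUBIC)
cv2.imwrite('pics/fin.png',np.hstack([A,B]))
E
```

```text
13.4333 [ 0.53500131 -0.09037045  0.15023057] [-0.33054937 -0.29236552 -0.55921819]
```

View pics/fin.png

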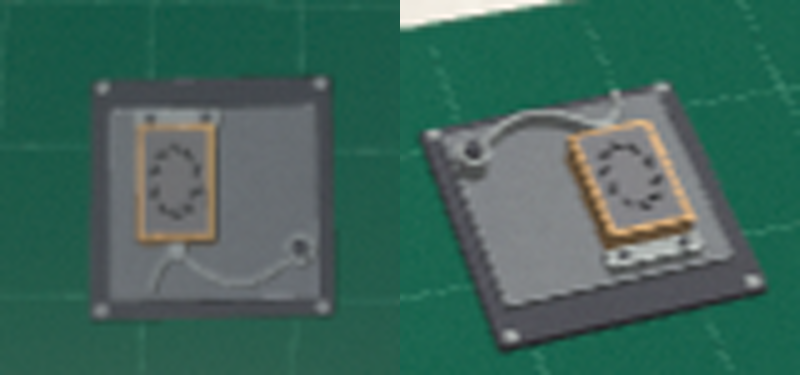

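Final crops: the block lies flat, picture side up. Its end is on the bar (top crop (177,122)), centred within about 1 mm after parallax, and the nose is pressing on it at (177,247). Handing in.

```bash
python3 -c "
from station import arm
print(arm.job_done())"
```

```text
the job is handed in; nothing more can be done
None
```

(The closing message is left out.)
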